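Sweep the empty tartlet tins into the wash-up pan

ROBOT

A 6-joint arm with a two-finger parallel gripper is mounted at the origin on the work surface. World frame = base frame: x ahead of the robot, y to its left, z up, the work surface at z = 0. Lengths are in mm, angles in rad, forces in N, time in s.
With the tool pointing down it reaches from about 300 to 775 mm from the base axis. Payload 14.6 kg.
Tool frame: the origin (TCP) lies midway between the tips of the shut fingers; the grasp point (between the pads) lies grasp_offset behind it (grasp_offset is the distance from the TCP to the grasp point, in mm); z points along the fingers, y is the line along which they close (so a half turn about z gives the same grasp; the last joint's range is limited). The gripper opens to 94 mm and grips with 3 to 60 N. Pads are 16 mm wide; open, the fingers measure 119 mm over their backs; the gripper's body (75 mm by 177 mm) begins 78 mm behind the grasp point.
Start: joints at [-1.369, 0.3, 1.521, -0, 1.321, -0.067], TCP at [146.059, -530.241, 205.446] pointing down, gripper open.
Joint ranges: [-3.03, 3.03], [-0.79, 2.21], [0.23, 2.52], [-1.04, 4.18], [0, 3.07], [-2.55, 2.55]. Speed limits (rad/s): [2.22, 2.22, 2.57, 3.14, 3.14, 3.14].

INTERFACE

Orientations are given as [roll, pitch, yaw] about the fixed x, y, z axes, in that order (R = Rz(yaw) Ry(pitch) Rx(roll)).
In Python, from cell import * gives the robot as it stands. The module is installed in compiled form; this text tells all that it offers.
- The arm moves only by the shell command python3 -m jog 'ROWS' [FORCE]. ROWS is JSON, a list of rows, each a list of 3 entries, a list of its own where there are three numbers: the finger opening in mm, from 0 to 94, then the shift along the tool's x, y, z in units of 50 mm (1.0 is 50 mm), then the turn about the tool's z in units of 180 degrees (1.0 is 180 degrees). In form: [[fingers, [dx, dy, dz], twist], ...]. A call has 1 to 20 rows; each row shifts and turns the commanded pose from where the row before left it, along the tool's axes as they then stand; what a row does not reach is not made up. A row lasts 1/10 s, in which the tool goes at most 50 mm and 8.59 degrees, less where a joint would pass 70% of its speed; a pose out of reach is approached as far as the arm can. A call with a number of a shift or a turn outside -1 to 1 is refused whole. A call with a gripper value outside its range is refused whole. The fingers move at their own pace and stop on an object; FORCE is the grip in N (left out, the last holds). Time passes only in rows, so rows that do not move let the fingers close. It gives the time, the measured TCP pose, the force, the opening and the grip force at its end, in the units of the state.
- read_state(): the state, without advancing time (a new reading comes with each control period).
- camera(name): name is "side" or "top" or "wrist"; returns the picture (384x512x3 uint8, red, green, blue); there is no depth.
- calibration(name): a dict with "mtx" (3x3 intrinsics, pixels), "distortion" ([k1, k2, p1, p2, k3] as OpenCV has them; the pictures are not rectified), "cam_to_world" (4x4, takes a point from camera to world coordinates); the wrist camera has in their place "hand_eye" (4x4, takes a point from camera to tool coordinates, whose origin is the TCP and whose axes are the flange's). Camera axes: x right, y down, z forward; pixel columns grow to the right and rows downward; lengths in mm; the calibration is good to about 2 mm. A picture is of the moment at which its call begins: read the wrist's pose just before it. calibration takes no time and is no camera call.
- sign_off(): hands the job in; it is judged then, once.
Trained networks look in the newest picture that a camera, given by its name, has taken for a name from the list of things; names that differ only in an ending like _2 or _b are one class to them, and where a whole thing is asked for, a point or a joint stands for the part that bears it (a point fixed in the world has none). Each returns a list of dicts, best first, with "conf" (0 to 1); they miss things now and then, are a little off and sometimes report something else, mostly with a low value. They report only what shows in the picture. A call takes as long as a camera call. They do not tell look-alikes from the thing itself.
- regions_of(camera, query): "pixels" (384x512 bool, what is visible of it) and "rect" ([centre column, centre row, width, height] in pixels, round what is visible of it).
The state is a dict: "clock": time; "joints": joint angles; "qd": joint speeds; "effort": joint torques, N m; "eef_pos": TCP position; "eef_rot": TCP orientation; "wrist_force": force on the tool from outside, world axes, zero at the start; "moment": the same for the moment, N m; "finger_gap": finger opening in mm; "finger_force": force on a finger pad.
Only numpy, scipy, OpenCV 4.12 (cv2) and the standard library are available. Lean on these libraries where they do the work, as an engineer would, in place of code of your own. Each camera call takes 0.05 s, during which the arm holds its last target. There are 200 camera calls.

TASK

The tartlets are out and cooling: sweep the four empty tartlet tins across the baker's block and over its end into the open steel pan that stands against it, not onto the lidded one. Only push the tins with the fingers, do not pinch them or pick them up, and leave both pans, the jar and the cutter that stand among the tins, and everything else on the bench where they are.

Things in the scene. Friction and masses are not known exactly. Their poses are not given: they have to be found in the camera images.
- block: Fixed white polyethylene baker's block, 280 mm along its x, 320 mm along its y, top 80 mm above the bench, flat, without a rim. Origin at the centre of its underside; z up. The two pans stand against its +y and -y ends, 2 mm off; which is at which end varies. A tin pushed over it stops within a few millimetres of where the finger stops.
- pan: The open, empty steel pan (about 0.9 kg, loose on the bench), 325 mm along its x, 176 mm along its y over its flat flange, 65 mm deep, that is 15 mm lower than the block's top. The clear opening is about 303 by 154 mm, the floor 3 mm thick. Its long side lies against an end of the block: its axes are parallel to the block's. Origin at the centre of its underside, on the bench.
- lidded_pan: A pan of the same size closed by a flat steel lid with a low bar handle (84 mm high in all), about 2 kg, against the other end of the block. Leave alone. Origin at the centre of its underside.
- tin1: One of four alike empty fluted tartlet tins of steel, open upwards: rim 54 mm across at the top, base 40 mm across, 18 mm high, about 25 g. It starts loose on the block: one tin in a row with the jar and the cutter along the block's middle (any order, about 105 mm apart), one tin about 80 mm to the -x side of that row, two to its +x side. Origin at the centre of its base.
- tin2: One of four alike empty fluted tartlet tins of steel, open upwards: rim 54 mm across at the top, base 40 mm across, 18 mm high, about 25 g. It starts loose on the block: one tin in a row with the jar and the cutter along the block's middle (any order, about 105 mm apart), one tin about 80 mm to the -x side of that row, two to its +x side. Origin at the centre of its base.
- tin3: One of four alike empty fluted tartlet tins of steel, open upwards: rim 54 mm across at the top, base 40 mm across, 18 mm high, about 25 g. It starts loose on the block: one tin in a row with the jar and the cutter along the block's middle (any order, about 105 mm apart), one tin about 80 mm to the -x side of that row, two to its +x side. Origin at the centre of its base.
- tin4: One of four alike empty fluted tartlet tins of steel, open upwards: rim 54 mm across at the top, base 40 mm across, 18 mm high, about 25 g. It starts loose on the block: one tin in a row with the jar and the cutter along the block's middle (any order, about 105 mm apart), one tin about 80 mm to the -x side of that row, two to its +x side. Origin at the centre of its base.
- tin1_mid (a point): The middle of tin1, on its axis 9 mm above its base.
- tin2_mid (a point): The middle of tin2, on its axis 9 mm above its base.
- tin3_mid (a point): The middle of tin3, on its axis 9 mm above its base.
- tin4_mid (a point): The middle of tin4, on its axis 9 mm above its base.
- jar: Small glass spice jar with a steel screw cap, 50 mm across, 56 mm high, about 110 g, standing on the block among the tins. Leave alone. Origin at the centre of its base.
- cutter: Plain round steel pastry cutter (a ring open at top and bottom, with a rolled upper rim), 53 mm across, 42 mm high, about 60 g: as wide as a tin but more than twice as high. It stands on the block among the tins. Leave alone. Origin at the centre of its lower edge.
- jug: Clear plastic measuring jug on the bench, 104 mm across, 150 mm high. Leave alone. Origin at the centre of its base.
- rolling_pin: Tapered wooden rolling pin, 400 mm long along its y, 33 mm thick, lying on the bench at the right of the block and pans. Leave alone. Origin under its middle, on the bench.
- brush: Flat wooden pastry brush lying on the bench beyond the block, about 220 mm long along its x, 40 mm wide, 14 mm high. Leave alone. Origin about its middle, on the bench.
Things that resemble listed ones, but are neither listed nor needed, are in the scene too. What is shaped like the tin3 but brown or orange is not meant.

How it is judged (in metres and radians):
At the end, for the whole second after the job is handed in: All four tins at rest in the open pan (middles within 155 mm in x and 80 mm in y of its centre, under 62 mm above its underside). Jar and cutter upright (0.15 rad); they and the lidded pan moved under 20 mm, the open pan under 25 mm, jug, rolling pin and brush under 30 mm (x of tin1_mid in the frame of pan between -0.155 and 0.155 m and y of tin1_mid in the frame of pan between -0.08 and 0.08 m and z of each of tin1_mid, tin2_mid, tin3_mid, tin4_mid in the frame of pan below 0.062 m and linear speed of each of tin1, tin2, tin3, tin4 below 0.03 m/s and x of tin2_mid in the frame of pan between -0.155 and 0.155 m and y of tin2_mid in the frame of pan between -0.08 and 0.08 m and x of tin3_mid in the frame of pan between -0.155 and 0.155 m and y of tin3_mid in the frame of pan between -0.08 and 0.08 m and x of tin4_mid in the frame of pan between -0.155 and 0.155 m and y of tin4_mid in the frame of pan between -0.08 and 0.08 m and distance of each of jar, cutter, lidded_pan from where it was at the start of the episode below 0.02 m and distance of pan from where it was at the start of the episode below 0.025 m and distance of each of jug, rolling_pin, brush from where it was at the start of the episode below 0.03 m and angle between each of jar, cutter's own z axis and vertical below 0.15 rad); the robot touches nothing.
It fails at once if a tin is lifted (its base rises more than 35 mm above the block's top) (height (world z) of any of tin1, tin2, tin3, tin4 above 0.115 m).
It fails at once if a tin is pinched or squeezed (more than 30 N between it and the fingers) (contact force between the fingers and tin1 above 30 N or contact force between the fingers and tin2 above 30 N or contact force between the fingers and tin3 above 30 N or contact force between the fingers and tin4 above 30 N).
It fails at once if the jar or the cutter is shifted by more than 20 mm or tipped (distance of any of jar, cutter from where it was at the start of the episode above 0.02 m or angle between any of jar, cutter's own z axis and vertical above 0.3 rad).
It fails at once if the lidded pan is shifted by more than 20 mm or the open pan by more than 25 mm (distance of lidded_pan from where it was at the start of the episode above 0.02 m or distance of pan from where it was at the start of the episode above 0.025 m).
It fails at once if the jug, rolling pin or brush is shifted by more than 30 mm (distance of any of jug, rolling_pin, brush from where it was at the start of the episode above 0.03 m).
It also fails if it takes over 61 s, if anything falls off the work surface, if the arm or the gripper's body presses on something with over 40 N, if the wrist force passes 120 N, or if a joint passes its speed limit or range.

## Working session

There is one attempt and no reset: what is moved stays moved. The work goes in short steps, Python scripts to look and compute and a shell command to move; the robot and the scene stay as the last step left them, time stands still between calls to the robot, and variables do not carry over. Pictures are saved under pics/ and viewed, at most 10 in all, crops included, and the job is handed in when it is done.

```bash
mkdir -p pics; cat > h.py <<'E'
from cell import *
import numpy as np, cv2
def ray(cam,uv,z):
    c=calibration(cam); M=np.array(c["cam_to_world"])
    p=cv2.undistortPoints(np.array(uv,float).reshape(-1,1,2),np.array(c["mtx"]),np.array(c["distortion"])).reshape(-1,2)
    d=np.c_[p,np.ones(len(p))]@M[:3,:3].T; o=M[:3,3]
    return o+d*((z-o[2])/d[:,2])[:,None]
E
python3 - <<'E'
from h import *
s=read_state(); print(s["clock"],s["eef_pos"],s["eef_rot"],s["finger_gap"])
for n in("top","side"):
    im=camera(n); cv2.imwrite(f"pics/{n}0.png",im[:,:,::-1])
    if n=="top":
        for q,z in(("tin1",18),("jar",56),("cutter",42),("pan",65),("lidded_pan",65),("block",0)):
            for r in regions_of(n,q):
                zz=z+(80 if q in("tin1","jar","cutter") else 0)
                if q=="block": zz=80
                print(q,round(r["conf"],2),np.round(r["rect"]),np.round(ray(n,[r["rect"][:2]],zz))[0])
E
```

```text
0.0 [ 146.02239926 -529.98437152  204.86798391] [-3.14040019e+00 -8.16936754e-05  2.68802470e-01] 93.91770836228092
tin1 0.8 [144. 171.  18.  20.] [720. 174.  98.]
tin1 0.8 [191. 139.  16.  19.] [813.  37.  98.]
tin1 0.68 [178. 243.  19.  20.] [511.  70.  98.]
tin1 0.57 [240. 208.  22.  17.] [ 608. -107.   98.]
tin1 0.55 [216. 264.  20.  17.] [449. -39.  98.]
tin1 0.48 [181. 213.  13.  15.] [595.  63.  98.]
tin1 0.42 [131. 250.  68. 116.] [490. 205.  98.]
jar 0.78 [245. 234.  23.  18.] [ 532. -122.  136.]
cutter 0.59 [298. 228.  71. 119.] [ 549. -271.  122.]
pan 0.96 [130. 250.  68. 114.] [490. 220.  65.]
lidded_pan 0.87 [298. 227.  72. 118.] [ 553. -278.   65.]
block 0.68 [212. 238. 118. 108.] [522. -26.  80.]
```

View pics/top0.png

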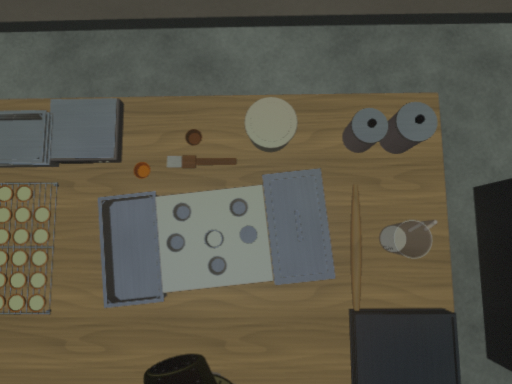

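View pics/side0.png

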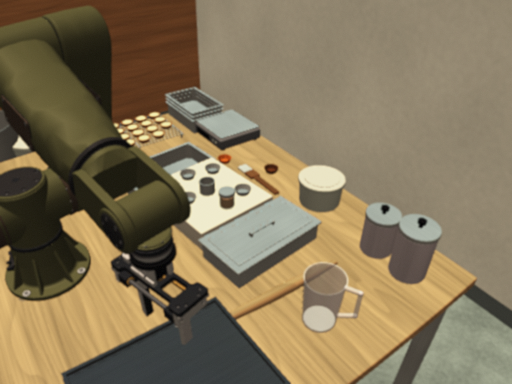

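```bash
python3 - <<'E'
from h import *
im=cv2.imread("pics/top0.png"); c=im[165:310,95:335]
cv2.imwrite("pics/crop0.png",cv2.resize(c,None,fx=3.3,fy=3.3,interpolation=cv2.INTER_CUBIC))
for q in("block","pan","lidded_pan","tin1","jar","cutter"):
    for r in regions_of("top",q):
        m=r["pixels"].astype(np.uint8)
        if q in("block","pan","lidded_pan"):
            b=cv2.boxPoints(cv2.minAreaRect(cv2.findNonZero(m)))
            P=ray("top",b,80 if q=="block" else 65)[:,:2]; print(q,r["conf"],np.round(b).tolist(),np.round(P).tolist(),np.round(P.mean(0)))
        else:
            ys,xs=np.nonzero(m); print(q,round(r["conf"],2),xs.mean().round(1),ys.mean().round(1),len(xs))
E
```

```text
block 0.68 [[152.0, 196.0], [263.0, 184.0], [273.0, 281.0], [163.0, 293.0]] [[647.0, 152.0], [680.0, -174.0], [401.0, -201.0], [368.0, 114.0]] [524. -27.]
pan 0.96 [[92.0, 197.0], [154.0, 190.0], [166.0, 301.0], [103.0, 308.0]] [[648.0, 342.0], [666.0, 152.0], [342.0, 110.0], [323.0, 292.0]] [495. 224.]
lidded_pan 0.87 [[260.0, 174.0], [321.0, 167.0], [335.0, 278.0], [274.0, 286.0]] [[712.0, -167.0], [733.0, -348.0], [405.0, -379.0], [385.0, -204.0]] [ 559. -274.]
tin1 0.8 142.1 170.0 242
tin1 0.8 192.3 136.7 226
tin1 0.68 174.9 242.1 273
tin1 0.57 238.1 206.9 292
tin1 0.55 216.3 265.0 269
tin1 0.48 181.2 211.4 229
tin1 0.42 129.6 249.8 6486
jar 0.78 247.6 234.1 237
cutter 0.59 297.7 226.9 6642
```

View pics/crop0.png

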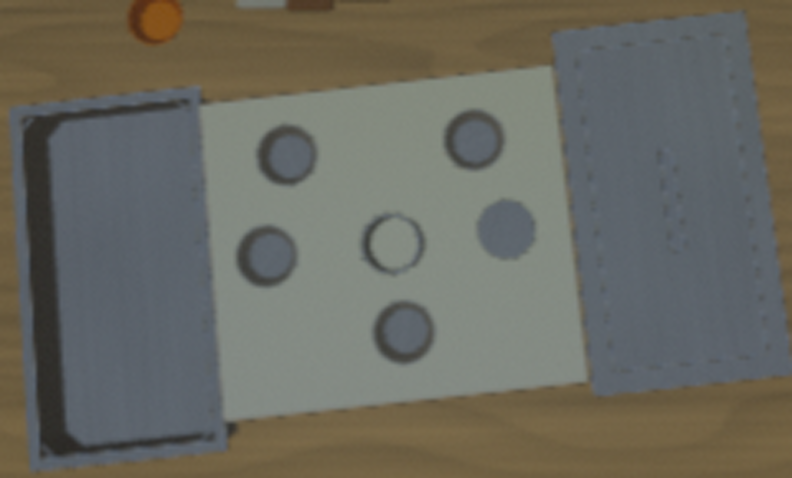

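The crop shows the open pan at the left (+y) end and the lidded pan at the right. The four steel tins are at top-image pixels A(182,212), B(239,207), C(176,243) and D(217,266). Things that could be mistaken for tins are the cutter ring at (214,239), the jar at (249,234), the orange tin at (142,170) and the brown tin at (193,137). I leave those four alone.

```bash
cat >> h.py <<'E'
cor=ray("top",[(156.2,196.5),(262.6,185.3),(272.9,280.5),(162.6,292.3)],80)[:,:2]
E
python3 - <<'E'
from h import *
print(np.round(cor), [np.round(np.linalg.norm(cor[i]-cor[(i+1)%4])) for i in range(4)])
def fr():
    ctr=cor.mean(0); ey=(cor[0]-cor[1])/np.linalg.norm(cor[0]-cor[1])+(cor[3]-cor[2])/np.linalg.norm(cor[3]-cor[2])
    a0=np.arctan2(ey[1],ey[0])-np.pi/2
    ex=(cor[0]-cor[3])+(cor[1]-cor[2]); a1=np.arctan2(ex[1],ex[0]); return ctr,a0,a1
c,a0,a1=fr(); a=(a0+a1)/2; print("ctr",c,"yaw",a0,a1)
R=np.array([[np.cos(a),-np.sin(a)],[np.sin(a),np.cos(a)]])
for n,p,z in(("A",(182.3,212),98),("B",(238.6,207.4),98),("C",(175.9,242.6),98),("D",(217.4,265.6),98),("cut",(214.1,238.6),122),("jar",(248.6,234.4),136)):
    w=ray("top",[p],z)[0,:2]; print(n,np.round(w),"block",np.round((w-c)@R))
s=read_state();print("tcp in block",np.round((s["eef_pos"][:2]-c)@R),"turn to yaw",(a+np.pi/2-s["eef_rot"][2])/np.pi)
print({k:v for k,v in globals().items() if k=="grasp_offset"})
E
```

```text
[[ 646.  141.]
 [ 676. -174.]
 [ 402. -200.]
 [ 370.  116.]] [np.float64(316.0), np.float64(276.0), np.float64(317.0), np.float64(277.0)]
ctr [523.19015269 -29.23524552] yaw 0.09847541776563395 0.0944359931349298
A [598.  59.] block [83. 81.]
B [ 610. -104.] block [ 79. -82.]
C [511.  76.] block [ -2. 106.]
D [446. -43.] block [-79.  -7.]
cut [521. -37.] block [-3. -7.]
jar [ 532. -133.] block [  -1. -104.]
tcp in block [-424. -462.] turn to yaw 0.4451442735250488
{'grasp_offset': 18.8}
```

```bash
python3 -m jog '[[26,[0,0,0],-0.0445],[26,[0,0,0],-0.0445],[26,[0,0,0],-0.0445],[26,[0,0,0],-0.0445],[26,[0,0,0],-0.0445],[26,[0,0,0],-0.0445],[26,[0,0,0],-0.0445],[26,[0,0,0],-0.0445],[26,[0,0,0],-0.0445],[26,[0,0,0],-0.0445],[26,[0,0,0],0],[26,[0,0,0],0]]'
cat >> h.py <<'E'
C=cor.mean(0); a=0.0965
R=np.array([[np.cos(a),-np.sin(a)],[np.sin(a),np.cos(a)]])
def tcp():
    s=read_state(); print("t",round(s["clock"],1),"block xy",np.round((s["eef_pos"][:2]-C)@R,1),"z",round(s["eef_pos"][2],1),"yaw err",round(s["eef_rot"][2]-a-np.pi/2,3),"gap",round(s["finger_gap"]),"F",np.round(s["wrist_force"]))
E
python3 -c "from h import *; tcp()"
```

```text
clock: 1.9
eef_pos: [146.1, -530.2, 205.5]
eef_rot: [3.142, 0.0, 1.663]
wrist_force: [0.1, -0.0, -0.6]
finger_gap: 25.9
finger_force: 0.0
t 1.9 block xy [-423.6 -462.3] z 205.5 yaw err -0.005 gap 26 F [ 0. -0. -1.]
```

```bash
python3 -m jog '[[26,[0.4,0.35,0],0],[26,[0.4,0.35,0],0],[26,[0.4,0.35,0],0],[26,[0.4,0.35,0],0],[26,[0.4,0.35,0],0],[26,[0.4,0.35,0],0],[26,[0.4,0.35,0],0],[26,[0.4,0.35,0],0],[26,[0.4,0.35,0],0],[26,[0.4,0.35,0],0],[26,[0.4,0.35,0],0],[26,[0.4,0.35,0],0],[26,[0.4,0.35,0],0],[26,[0.4,0.35,0],0],[26,[0.4,0.35,0],0],[26,[0.4,0.35,0],0],[26,[0.4,0.35,0],0],[26,[0.4,0.35,0],0],[26,[0.4,0.35,0],0],[26,[0.2,0.25,0],0]]' >/dev/null
python3 - <<'E'
from h import *
tcp()
im=camera("wrist"); cv2.imwrite("pics/w1.png",im[:,:,::-1])
E
```

```text
t 3.9 block xy [-77.6 -71.1] z 205.6 yaw err -0.004 gap 26 F [ 1. -1. -1.]
```

View pics/w1.png

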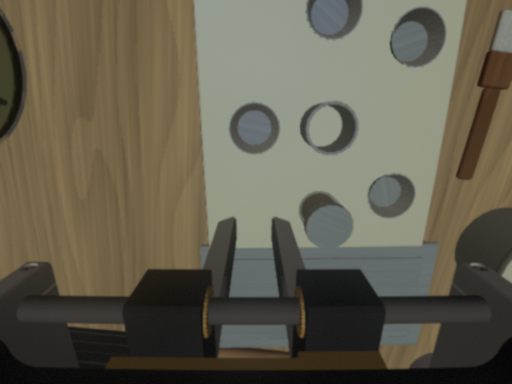

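The wrist view is centred on tin D at (254,128). The cutter at (328,127) and the jar at (328,222) are clear of the lane.

```bash
python3 -m jog '[[26,[0,0,0.4],0],[26,[0,0,0.4],0],[26,[0,0,0.4],0],[26,[0,0,0.4],0],[26,[0,0,0.4],0],[26,[0,0,0.2],0],[26,[0,0,0.17],0],[26,[0.2,0,0],0],[26,[0.2,0,0],0],[26,[0.2,0,0],0],[26,[0.2,0,0],0],[26,[0.2,0,0],0],[26,[0.2,0,0],0],[26,[0.2,0,0],0],[26,[0.2,0,0],0]]' >/dev/null
python3 - <<'E'
from h import *
tcp()
im=camera("top"); cv2.imwrite("pics/t2.png",cv2.resize(im[165:310,95:335,::-1],None,fx=3.3,fy=3.3,interpolation=cv2.INTER_CUBIC))
E
```

```text
t 5.5 block xy [-78.4   8.4] z 87.0 yaw err -0.0 gap 26 F [-1. -1.  1.]
```

View pics/t2.png

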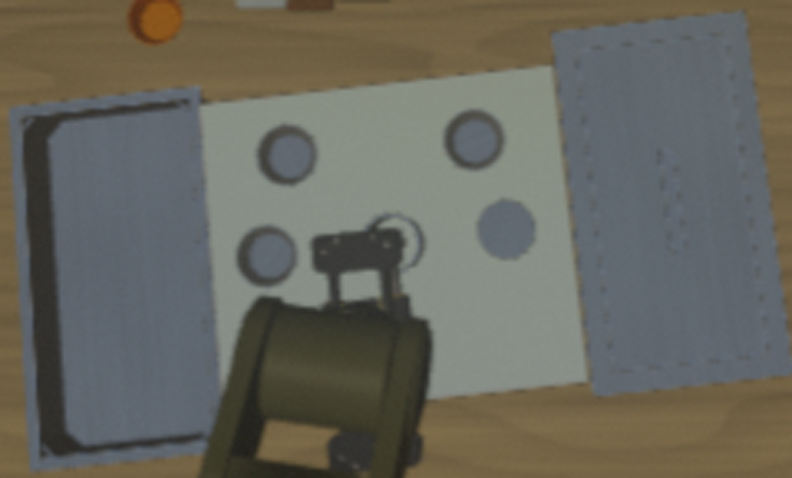

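The cutter, the jar and the other tins are where they were. Tin D is hidden under the arm and being pushed.

```bash
python3 -m jog '[[26,[0.2,0,0],0],[26,[0.2,0,0],0],[26,[0.2,0,0],0],[26,[0.2,0,0],0],[26,[0.2,0,0],0],[26,[0.2,0,0],0],[26,[0.2,0,0],0],[26,[0.2,0,0],0],[26,[0.2,0,0],0],[26,[0.2,0,0],0],[26,[0.2,0,0],0],[26,[0.2,0,0],0],[26,[0.2,0,0],0],[26,[0.2,0,0],0],[26,[0.2,0,0],0],[26,[0.2,0,0],0],[26,[0.2,0,0],0],[26,[0.2,0,0],0]]' >/dev/null
python3 -c "from h import *; tcp()"
python3 -m jog '[[26,[0,0,-0.5],0],[26,[0,0,-0.5],0],[26,[0,0,-0.5],0],[26,[-0.3,0,-0.5],0],[26,[-0.5,0,0],0],[26,[-0.5,0,0],0],[26,[-0.5,0,0],0],[26,[-0.5,0,0],0]]' >/dev/null
python3 - <<'E'
from h import *
tcp()
im=camera("wrist"); cv2.imwrite("pics/w3.png",im[:,:,::-1])
E
```

```text
t 7.3 block xy [-78.4 188.3] z 86.9 yaw err -0.0 gap 26 F [-0.  1. -0.]
t 8.1 block xy [-78.4  71.9] z 187.1 yaw err -0.0 gap 26 F [-0.  0. -0.]
```

View pics/w3.png

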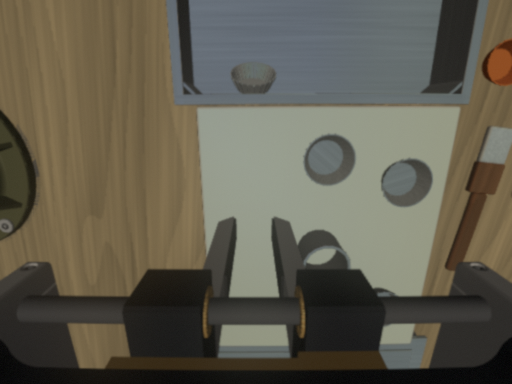

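Tin D lies in the open pan at (252,78). Tin C is next.

```bash
python3 -m jog '[[26,[-0.11,0.38,0],0],[26,[-0.11,0.38,0],0],[26,[-0.11,0.38,0],0],[26,[-0.11,0.38,0],0],[26,[0,0,0.3],0],[26,[0,0,0.3],0],[26,[0,0,0.3],0],[26,[0,0,0.3],0],[26,[0,0,0.3],0],[26,[0,0,0.3],0],[26,[0,0,0.2],0]]' >/dev/null
python3 -c "from h import *; tcp()"
python3 -m jog '[[26,[0.2,0,0],0],[26,[0.2,0,0],0],[26,[0.2,0,0],0],[26,[0.2,0,0],0],[26,[0.2,0,0],0],[26,[0.2,0,0],0],[26,[0.2,0,0],0],[26,[0.2,0,0],0],[26,[0.2,0,0],0],[26,[0.2,0,0],0],[26,[0.2,0,0],0],[26,[0.2,0,0],0],[26,[0.2,0,0],0],[26,[0.2,0,0],0]]' >/dev/null
python3 -c "from h import *; tcp()"
python3 -m jog '[[26,[0,0,-0.5],0],[26,[0,0,-0.5],0],[26,[0,0,-0.5],0],[26,[0,0,-0.5],0],[26,[-0.5,0.32,0],0],[26,[-0.5,0.32,0],0],[26,[-0.5,0.32,0],0],[26,[-0.5,0.32,0],0],[26,[-0.5,0.32,0],0],[26,[-0.5,0,0],0]]' >/dev/null
python3 - <<'E'
from h import *
tcp()
im=camera("wrist"); cv2.imwrite("pics/w4.png",im[:,:,::-1])
E
```

```text
t 9.2 block xy [-2.6 51. ] z 85.9 yaw err -0.0 gap 26 F [ 1.  0. -0.]
t 10.7 block xy [ -2.3 191.3] z 87.0 yaw err -0.0 gap 26 F [-0. -0.  0.]
t 11.7 block xy [78.7 39.7] z 186.5 yaw err -0.001 gap 26 F [-1.  1. -0.]
```

View pics/w4.png

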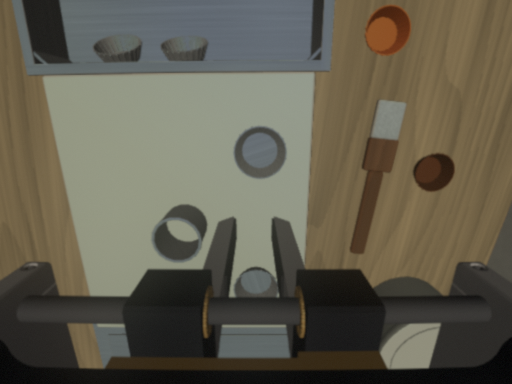

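Tins C and D are in the pan at (185,48) and (120,48). Tin A is at (260,152), about 3 mm off my centre line. I'll push it with a slight +x drift to leave room for B.

```bash
python3 -m jog '[[26,[-0.5,0.06,0],0],[26,[0,0,0.3],0],[26,[0,0,0.3],0],[26,[0,0,0.3],0],[26,[0,0,0.3],0],[26,[0,0,0.3],0],[26,[0,0,0.3],0],[26,[0,0,0.18],0]]' >/dev/null
python3 -c "from h import *; tcp()"
python3 -m jog '[[26,[0.2,0,0],0],[26,[0.2,0,0],0],[26,[0.2,0,0],0],[26,[0.2,0,0],0],[26,[0.2,0,0],0],[26,[0.2,0.03,0],0],[26,[0.2,0.03,0],0],[26,[0.2,0.03,0],0],[26,[0.2,0.03,0],0],[26,[0.2,0.03,0],0],[26,[0.2,0.03,0],0],[26,[0.2,0.03,0],0],[26,[0.2,0.03,0],0],[26,[0.2,0.03,0],0],[26,[0.2,0.03,0],0],[26,[0.2,0.03,0],0],[26,[0.2,0.03,0],0],[26,[0.2,0,0],0]]' >/dev/null
python3 -c "from h import *; tcp()"
python3 -m jog '[[26,[0,0,-0.5],0],[26,[0,0,-0.5],0],[26,[0,0,-0.5],0],[26,[0,0,-0.5],0],[26,[-0.6,-0.04,0],0],[26,[-0.6,-0.04,0],0],[26,[-0.6,-0.04,0],0],[26,[-0.6,-0.04,0],0],[26,[-0.6,-0.04,0],0],[26,[-0.6,-0.04,0],0],[26,[-0.6,-0.04,0],0],[26,[-0.6,-0.04,0],0],[26,[-0.5,-0.04,0],0],[26,[0,0,0],0]]' >/dev/null
python3 - <<'E'
from h import *
tcp()
im=camera("wrist"); cv2.imwrite("pics/w5.png",im[:,:,::-1])
E
```

```text
t 12.5 block xy [80.2 15.6] z 86.2 yaw err -0.0 gap 26 F [-1. -0.  0.]
t 14.3 block xy [ 98.8 196.2] z 87.9 yaw err -0.001 gap 26 F [ 0. -1. -0.]
t 15.7 block xy [ 80.3 -71.9] z 187.8 yaw err -0.003 gap 26 F [ 0. -0.  0.]
```

View pics/w5.png

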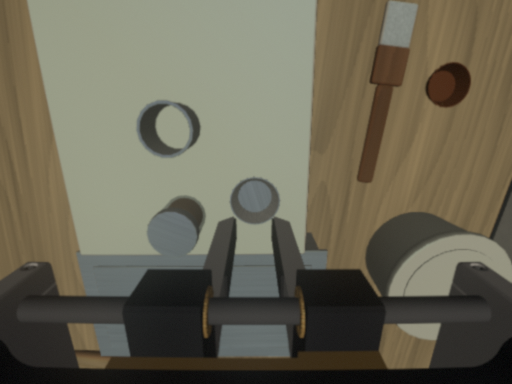

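Tin B is at (255,200), centred between the fingers. The jar and cutter have not moved.

```bash
python3 -m jog '[[26,[-0.45,0,0],0],[26,[-0.45,0,0],0],[26,[-0.4,0,0],0],[26,[0,0,0.3],0],[26,[0,0,0.3],0],[26,[0,0,0.3],0],[26,[0,0,0.3],0],[26,[0,0,0.3],0],[26,[0,0,0.3],0],[26,[0,0,0.2],0]]' >/dev/null
python3 -c "from h import *; tcp()"
python3 -m jog '[[26,[0.2,0,0],0],[26,[0.2,0,0],0],[26,[0.2,0,0],0],[26,[0.2,0,0],0],[26,[0.2,0,0],0],[26,[0.2,0,0],0],[26,[0.2,0,0],0],[26,[0.2,0,0],0],[26,[0.2,0,0],0],[26,[0.2,0,0],0],[26,[0.2,0,0],0],[26,[0.2,0,0],0],[26,[0.2,0,0],0],[26,[0.2,0,0],0],[26,[0.2,0,0],0],[26,[0.2,0,0],0],[26,[0.2,0,0],0],[26,[0.2,0,0],0]]' >/dev/null
python3 -c "from h import *; tcp()"
python3 -m jog '[[26,[0.2,-0.06,0],0],[26,[0.2,-0.06,0],0],[26,[0.2,-0.06,0],0],[26,[0.2,-0.06,0],0],[26,[0.2,-0.06,0],0],[26,[0.2,-0.06,0],0],[26,[0.2,-0.06,0],0],[26,[0.2,-0.06,0],0],[26,[0.2,-0.06,0],0],[26,[0.2,-0.06,0],0],[26,[0.2,0,0],0],[26,[0.2,0,0],0],[26,[0.2,0,0],0],[26,[0.2,0,0],0],[26,[0.2,0,0],0]]' >/dev/null
python3 -c "from h import *; tcp()"
python3 -m jog '[[26,[0,0,-0.5],0],[26,[0,0,-0.5],0],[26,[0,0,-0.5],0],[26,[0,0,-0.5],0],[26,[-0.6,0,-0.3],0],[26,[-0.6,0,-0.3],0],[26,[-0.5,0,0],0],[26,[0,0,0],0]]' >/dev/null
python3 - <<'E'
from h import *
tcp()
im=camera("wrist"); cv2.imwrite("pics/w6.png",im[:,:,::-1])
E
```

```text
t 16.8 block xy [  80.2 -134.3] z 86.2 yaw err -0.0 gap 26 F [1. 0. 0.]
t 18.6 block xy [80.6 46.2] z 88.0 yaw err -0.0 gap 26 F [-0. -1. -1.]
t 20.1 block xy [ 50.7 196.3] z 87.9 yaw err -0.0 gap 26 F [1. 1. 0.]
t 20.9 block xy [ 50.8 108.5] z 218.4 yaw err -0.003 gap 26 F [-0.  1.  0.]
```

View pics/w6.png

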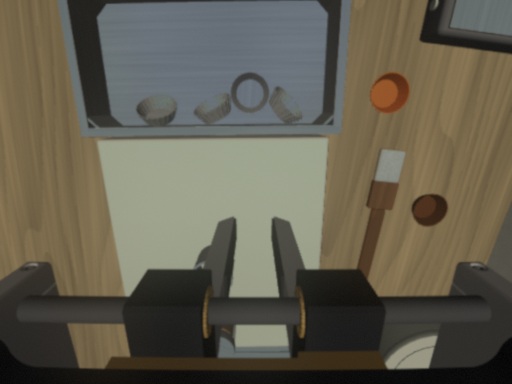

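All four tins are in the open pan, at (157,108), (213,107), (250,92) and (286,104). The arm touches nothing, so I'm handing in.

```bash
python3 -m jog '[[26,[0,0,0],0],[26,[0,0,0],0],[26,[0,0,0],0],[26,[0,0,0],0],[26,[0,0,0],0]]' >/dev/null; python3 -c "from h import *; tcp(); print(sign_off())"
```

```text
t 21.4 block xy [ 50.6 110.7] z 217.9 yaw err -0.0 gap 26 F [ 0. -0. -0.]
the job is handed in; nothing more can be done
None
```

I pushed all four tins over the block's end into the open pan and handed the job in at 21.4 s; the last picture shows all four in the pan, the jar and cutter looked unmoved when last in view, and no verdict was returned.

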